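# Clamp the tube rack on the shaker

### The job

Clamp the tube rack on the shaker: push the strap with a finger so that it swings across the tube caps, fully home against its stop, and only then push the cam lever at the strap's far end all the way down until it is level. Do not lift or shift the rack, and leave the other things on the bench where they stand.

Things in the scene. Friction and masses are not known exactly. Their poses are not given: they have to be found in the camera images.
- shaker: tube shaker, fixed to the bench: low white housing 170 x 270 mm with an aluminium deck whose top is 46 mm up. Origin: centre of its underside; z up; long side along its y; its front is -x. At y = -95 mm stands the strap's pivot post; at y = +100 mm the catch post (x 11 to 29 mm, y 85 to 115 mm, up to 195 mm above the bench), against which the strap stops.
- strap (a joint): angle of the strap about its upright pivot. 0: the strap points to the shaker's -x (wide open, clear of the rack); it grows clockwise seen from above; 1.571 is fully home: the strap points to the shaker's +y, lies over the tube caps and meets the stop. It stays where it is left; about 1.2 N pushed at strap_mid moves it.
- strap_pivot (a point): on the strap's upright pivot axis, 149 mm above the bench
- strap_mid (a point): point on the strap 105 mm from the pivot axis, 154 mm above the bench; moves with the strap. The strap is a straight steel bar 14 mm wide, from the pivot to 202 mm out, its top at 165 mm and its steel's underside at 143 mm above the bench, with a rubber pad under it down to 133 mm where it crosses the rack. Its axes turn with it: the bar runs from the pivot along its -x; the side to push is its -y side, and it travels towards its +y.
- strap_end (a point): the same bar, 200 mm from the pivot axis
- lever (a joint): angle of the cam lever: 0 standing nearly upright (75 degrees above level), growing as it is pushed down; 1.309 is fully down, level, pointing to the shaker's +y. It stays where it is left; about 3 N at its end moves it.
- cam_pivot (a point): centre of the lever's level hinge pin, which runs along the shaker's x, 180 mm above the bench, over the strap's closed end. The round cam on it is 24 mm across and 18 mm wide.
- lever_end (a point): middle of the lever's paddle, 78 mm from the hinge pin, in mid-thickness; moves with the lever. The lever is a dark steel bar 14 mm wide and 8 mm thick that runs straight from the pin to 91 mm out; the paddle is the last 26 mm, 24 mm wide.
- rack: white tube rack 56 x 124 mm with ten capped tubes, loose on the deck, 85 mm tall: its cap tops are 131 mm above the bench. Origin: centre of its underside; its long side lies along the shaker's y.
- dropper_a: dropper bottle, white, 28 mm wide, 56 mm tall, stands in front of the shaker, in part under the path of the strap; origin under its centre
- dropper_b: second dropper bottle like the first
- carton: reagent carton 50 x 75 x 85 mm tall; origin under its centre
- canister: black cylinder 48 mm wide, 105 mm tall; origin under its centre
- jar: amber screw jar 56 mm wide, 90 mm tall; origin under its centre
- beaker: glass beaker 64 mm wide, 85 mm tall; origin under its centre
- wash_bottle: white bottle 60 mm wide, 165 mm tall; origin under its centre
- slide_box: flat grey slide box 100 x 55 x 28 mm; origin under its centre

How it is judged (in metres and radians):
On the way, in this order (a step that is already met when the one before it is completed fails the run):
1. the strap is swung fully home over the tube caps (value of joint strap above 1.5 rad and value of joint lever below 0.6 rad), for 0.2 s.
2. the cam lever is pushed fully down with the strap home (value of joint strap above 1.5 rad and value of joint lever above 1.23 rad), for 0.2 s.
At the end, for the whole second after the job is handed in: the strap is home (joint above 1.50 of 1.571 rad), the cam lever is down (above 1.23 of 1.309 rad), and the rack stands at rest within 10 mm of where it stood (all of step 2 and distance of rack from where it was at the start of the episode below 0.01 m and angle between rack's own z axis and vertical below 0.1 rad and linear speed of rack below 0.02 m/s); the robot touches nothing.
It fails at once if the lever is pushed down (past 0.6 rad) before the strap is home (value of joint lever above 0.6 rad and value of joint strap below 1.47 rad).
It fails at once if the rack is lifted, or shifted by more than 12 mm (distance of rack from where it was at the start of the episode above 0.012 m).
It fails at once if another thing on the bench is shifted by more than 25 mm or tipped (distance of any of dropper_a, dropper_b, carton, canister, jar, beaker, wash_bottle, slide_box from where it was at the start of the episode above 0.025 m or angle between any of dropper_a, dropper_b, carton, canister, jar, beaker, wash_bottle, slide_box's own z axis and vertical above 0.5 rad).
It also fails if it takes over 51 s, if anything falls off the work surface, if the arm or the gripper's body presses on something with over 40 N, if the wrist force passes 120 N, or if a joint passes its speed limit or range.

### The arm

A 6-joint arm with a two-finger parallel gripper is mounted at the origin on the work surface. World frame = base frame: x ahead of the robot, y to its left, z up, the work surface at z = 0. Lengths are in mm, angles in degrees, forces in N, time in s.
With the tool pointing down it reaches from about 300 to 850 mm from the base axis. Payload 4.2 kg.
Tool frame: the origin (TCP) lies midway between the tips of the shut fingers; the grasp point (between the pads) lies 19 mm behind it (env.grip_point_offset is the distance from the TCP to the grasp point, in mm); z points along the fingers, x is the direction in which the jaws open and shut, and the axes are right-handed (so a half turn about z gives the same grasp; the last joint's range is limited). The gripper opens to 91 mm and grips with 3 to 60 N. Pads are 32 mm wide; open, the fingers measure 118 mm over their backs; the gripper's body (76 mm by 178 mm) begins 60 mm behind the grasp point.
Start: joints at [-73.396, 18.312, 89.639, -0, 72.044, -1.146], TCP at [175.302, -547.642, 213.976] pointing down, gripper open.
Joint ranges: [-177.97, 177.97], [-48.28, 115.42], [12.27, 149.76], [-77.06, 257.06], [2.81, 150.46], [-146.56, 146.56]. Speed limits (degrees/s): [147.25, 147.25, 180, 180, 180, 180].

### API

Orientations are given as [roll, pitch, yaw] about the fixed x, y, z axes, in that order (R = Rz(yaw) Ry(pitch) Rx(roll)).
In Python, from workcell import env gives the robot as it stands.
- The arm moves only by the shell command python3 -m pendant 'ROWS' [FORCE]. ROWS is JSON, a list of rows, each an object with "xyz": the shift along the tool's x, y, z in m, a list of three; "roll": the turn about the tool's z in degrees; "jaw": the closure, from 0 (fully open) to 1 (shut). A call has exactly 8 rows; each row is the pose to reach, as a shift and turn from the pose commanded when the call began, along the tool's axes at that moment; what a row does not reach only later rows make up. A row lasts 1/8 s, in which the tool goes at most 62.5 mm and 10.7 degrees, less where a joint would pass 70% of its speed; a pose out of reach is approached as far as the arm can. A call with a gripper value outside its range is refused whole. The fingers move at their own pace and stop on an object; FORCE is the grip in N (left out, the last holds). Time passes only in rows, so rows that repeat a pose let the fingers close, or fill a call up. It gives the time, the measured TCP pose, the force and the opening at its end, in the units of the state.
- env.state(): the state, without advancing time (a new reading comes with each control period).
- env.grab_frame(name): name is "scene" or "top" or "wrist"; returns (picture, depth): 480x640x3 uint8, blue, green, red; 480x640 float32, mm along the optical axis (not along the pixel's ray), 0 where there is no reading.
- env.camera_params(name): a dict with "camera_matrix" (3x3 intrinsics, pixels), "cam_to_world" (4x4, takes a point from camera to world coordinates); the wrist camera has in their place "hand_eye" (4x4, takes a point from camera to tool coordinates, whose origin is the TCP and whose axes are the tool frame's). Camera axes: x right, y up, looking along -z (the intrinsics and any distortion apply to the point x, -y, -z); pixel columns grow to the right and rows downward; lengths in mm; the calibration is good to about 2 mm. A picture is of the moment at which its call begins: read the wrist's pose just before it. camera_params takes no time and is no camera call.
- env.job_done(): hands the job in, once; it reports no verdict.
The state is a dict: "time_s": time; "qpos": joint angles; "qvel": joint speeds; "effort": joint torques, N m; "ee_pos": TCP position; "ee_rot": TCP orientation; "force": force on the tool from outside, world axes, zero at the start; "torque": the same for the moment, N m; "gripper_width": finger opening in mm.
Only numpy, scipy, OpenCV 4.12 (cv2) and the standard library are available. Lean on these libraries where they do the work, as an engineer would, in place of code of your own. Each camera call takes 0.05 s, during which the arm holds its last target. There are 200 camera calls.

## Working session

There is one attempt and no reset: what is moved stays moved. The work goes in short steps, Python scripts to look and compute and a shell command to move; the robot and the scene stay as the last step left them, time stands still between calls to the robot, and variables do not carry over. Pictures are saved under pics/ and viewed, about 8 in all and at most 12, crops included, and the job is handed in when it is done.

```bash
mkdir -p pics
cat > h.py <<'E'
import numpy as np, cv2
from workcell import env
def cam(n):
    p=env.camera_params(n); s=env.state(); K=np.array(p["camera_matrix"],float)
    if "cam_to_world" in p: T=np.array(p["cam_to_world"],float)
    else:
        from scipy.spatial.transform import Rotation as R
        W=np.eye(4); W[:3,:3]=R.from_euler('xyz',s["ee_rot"],degrees=True).as_matrix(); W[:3,3]=s["ee_pos"]
        T=W@np.array(p["hand_eye"],float)
    return K,T
def ray(K,T,u,v,z):
    d=T[:3,:3]@np.array([(u-K[0,2])/K[0,0],-(v-K[1,2])/K[1,1],-1]); o=T[:3,3]
    return o+d*(z-o[2])/d[2]
def cloud(K,T,dep):
    v,u=np.mgrid[:480,:640]; P=np.stack([(u-K[0,2])/K[0,0]*dep,-(v-K[1,2])/K[1,1]*dep,-dep],-1)
    P=P@T[:3,:3].T+T[:3,3]; P[dep<=0]=np.nan; return P
E
python3 - <<'E'
from h import *
print(env.state()); 
for n in("top","scene"):
    K,T=cam(n); im,d=env.grab_frame(n); cv2.imwrite(f"pics/{n}0.png",im); np.savez(f"{n}0.npz",im=im,d=d,K=K,T=T)
    print(n,K.round(1).tolist(),T.round(3).tolist(),{k:v for k,v in env.camera_params(n).items() if k not in("camera_matrix","cam_to_world")})
E
```

```text
{'time_s': 0.0, 'qpos': array([-7.33945127e+01,  1.83508412e+01,  8.97065699e+01, -3.05794119e-04,
        7.20444131e+01, -1.14418729e+00]), 'qvel': array([ 0.10239846,  0.00725207,  0.11918443, -0.10444509, -0.00129389,
       -0.02424459]), 'effort': array([ 3.76721800e-07, -4.12453687e+01, -2.31972599e+01,  7.27023580e-02,
        4.58435481e-02, -1.63268041e-04]), 'ee_pos': array([ 175.16308126, -547.13263896,  213.12719851]), 'ee_rot': array([-1.79998257e+02,  1.01809757e-01, -7.22502293e+01]), 'force': array([ 0.52423527, -0.42293022, -0.18445755]), 'torque': array([0.04333848, 0.00075558, 0.00764566]), 'gripper_width': 91.18682397987327}
top [[442.8, 0.0, 321.7], [0.0, 442.8, 237.5], [0.0, 0.0, 1.0]] [[-0.044, 0.979, -0.198, 323.982], [-0.999, -0.044, 0.003, 24.446], [-0.006, 0.198, 0.98, 1325.067], [0.0, 0.0, 0.0, 1.0]] {}
scene [[443.7, 0.0, 326.7], [0.0, 443.7, 233.6], [0.0, 0.0, 1.0]] [[-0.785, -0.379, 0.49, 1125.197], [0.62, -0.502, 0.603, 734.571], [0.017, 0.777, 0.629, 887.359], [0.0, 0.0, 0.0, 1.0]] {}
```

View pics/top0.png

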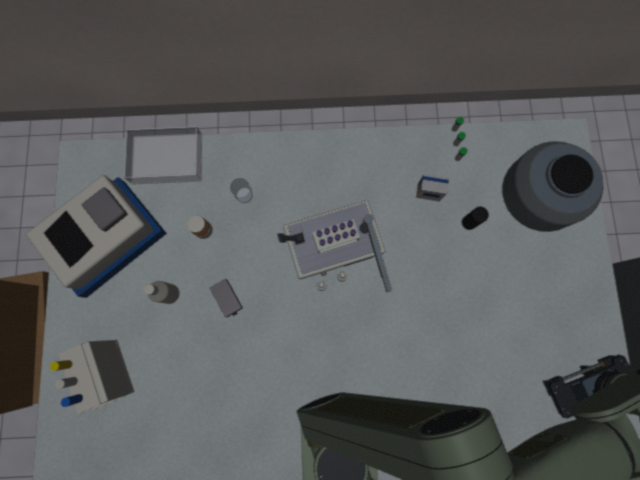

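View pics/scene0.png

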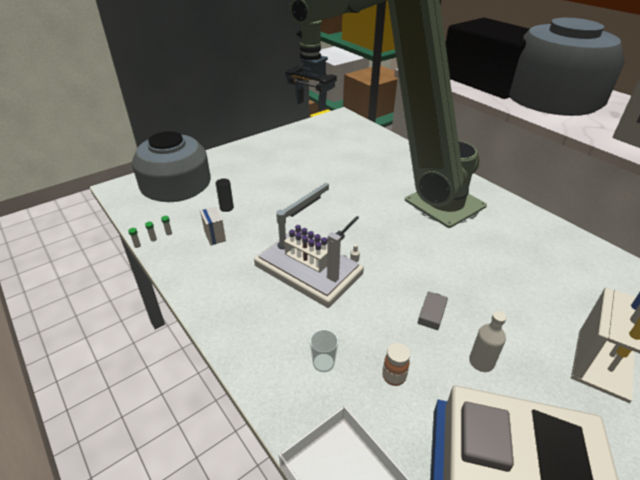

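The top view shows the shaker centred near (333,240). The strap runs from (367,222) to (388,290), the catch post and lever are near (290,238), and the two droppers are at (322,286) and (341,276). The scene view agrees: strap open, lever upright. Next I'll measure from the depth.

Run:
```python
from h import *
D=np.load("top0.npz"); P=cloud(D["K"],D["T"],D["d"])
roi=np.zeros((480,640),bool); roi[170:310,240:420]=1
Z=P[...,2]
q=P[roi&(Z>25)&(Z<60)]; r=cv2.minAreaRect(q[:,:2].astype(np.float32)); print("shaker",r, cv2.boxPoints(r).round(0).tolist(), np.median(q[:,2]))
def comp(lo,hi,name,roi=roi):
    m=(roi&(Z>lo)&(Z<hi)).astype(np.uint8); n,l,s,c=cv2.connectedComponentsWithStats(m)
    for i in range(1,n):
        if s[i,4]>5:
            a=P[l==i]; rr=cv2.minAreaRect(a[:,:2].astype(np.float32))
            print(name,s[i].tolist(),"px",c[i].round(0),"mean",a.mean(0).round(1),"rect",np.round(rr[0],1),np.round(rr[1],1),round(rr[2],1),"z",a[:,2].min().round(),a[:,2].max().round())
comp(140,175,"strap"); comp(175,300,"lever"); comp(110,140,"caps")
full=np.zeros((480,640),bool); full[120:340,130:520]=1
full[225:262,300:362]=1
comp(15,80,"low",full&~False)
```

```text
shaker ((594.0468139648438, -6.12310791015625), (548.5726318359375, 325.86822509765625), 88.34275817871094) [[423.0, -276.0], [749.0, -285.0], [765.0, 263.0], [439.0, 273.0]] 43.72284752274959
strap [363, 214, 29, 78, 539] px [377. 251.] mean [ 515.5 -123.9  162.1] rect [ 512.4 -122.7] [213.8  25.7] 10.5 z 140.0 173.0
lever [277, 226, 27, 17, 280] px [292. 235.] mean [557.5  97.9 212.4] rect [560.4 101.7] [38.9 64.3] 18.0 z 175.0 262.0
caps [347, 220, 6, 7, 34] px [350. 223.] mean [602.2 -57.9 127.9] rect [602.6 -57.8] [15.1 15.1] 46.4 z 116.0 135.0
caps [339, 223, 6, 7, 34] px [342. 226.] mean [596.  -35.7 127.8] rect [596.6 -35.5] [14.2 15. ] 89.8 z 115.0 134.0
caps [363, 223, 4, 4, 8] px [364. 225.] mean [596.8 -99.4 125.3] rect [597.3 -99.3] [10.5  3.5] 56.8 z 113.0 137.0
caps [332, 225, 6, 7, 33] px [334. 228.] mean [590.5 -15.1 128.4] rect [591.6 -15.7] [14.1 16.6] 86.2 z 119.0 135.0
caps [324, 228, 6, 7, 33] px [326. 231.] mean [584.3   6.9 128.3] rect [584.5   6.8] [13.9 14.7] 87.4 z 113.0 133.0
caps [350, 229, 6, 7, 33] px [353. 232.] mean [577.2 -64.8 128.8] rect [577.5 -65
[... 1714 characters left out ...]

low [462, 211, 18, 18, 140] px [469. 222.] mean [ 609.  -415.3   47.6] rect [ 610.6 -417. ] [46.2 20.5] 30.5 z 15.0 80.0
low [191, 218, 21, 21, 170] px [204. 230.] mean [618.2 366.8  49.8] rect [622.9 373. ] [36.4 55.4] 47.0 z 15.0 80.0
low [337, 271, 10, 10, 73] px [342. 276.] mean [467.3 -32.   36.5] rect [467.9 -32.5] [26.6 26. ] 21.5 z 20.0 60.0
low [210, 279, 32, 38, 673] px [225. 298.] mean [419.6 309.1  26.5] rect [417.7 309.2] [106.3  56. ] 27.9 z 15.0 37.0
low [317, 281, 9, 10, 74] px [321. 285.] mean [442.4  29.1  36.1] rect [442.7  29. ] [23.5 25.7] 87.4 z 18.0 58.0
low [161, 282, 17, 22, 159] px [172. 294.] mean [435.1 458.9  48.5] rect [436.7 463.7] [25.9 58.9] 75.9 z 16.0 80.0
```

Run:
```python
from h import *
D=np.load("top0.npz"); K,T=D["K"],D["T"]; P=cloud(K,T,D["d"]); Z=P[...,2]
m=np.zeros((480,640),bool); m[225:300,355:400]=1; m&=(Z>145)&(Z<175)
v,u=np.nonzero(m); Q=np.array([ray(K,T,a,b,165) for a,b in zip(u,v)])
vx,vy,x0,y0=cv2.fitLine(Q[:,:2].astype(np.float32),cv2.DIST_HUBER,0,.01,.01).ravel(); d=np.array([vx,vy]); d*=-np.sign(d[0])
t=(Q[:,:2]-[x0,y0])@d; print("dir deg",np.degrees(np.arctan2(*d[::-1])),"far end",np.array([x0,y0])+d*t.max(),"n",len(t), "width",np.ptp((Q[:,:2]-[x0,y0])@np.array([-d[1],d[0]])))
print("pivot est",np.array([x0,y0])+d*(t.max()-202))
# lever
m=np.zeros((480,640),bool); m[215:250,270:305]=1; m&=Z>200
a=P[m]; 
for lo in range(200,270,10):
    b=a[(a[:,2]>=lo)&(a[:,2]<lo+10)]; print(lo,len(b),b.mean(0).round(1) if len(b) else "")
big=cv2.resize(D["im"][190:310,260:420],None,fx=5,fy=5,interpolation=cv2.INTER_CUBIC); cv2.imwrite("pics/crop.png",big)
yaw=np.radians(15.2);c=np.array([577,-15.4]);R=np.array([[np.cos(yaw),-np.sin(yaw)],[np.sin(yaw),np.cos(yaw)]])
for n,p in dict(pivot=[0,-95],closedend=[0,105]).items(): print(n,(c+R@np.array(p)).round(1))
```

```text
dir deg -167.5245 far end [ 407.86609745 -147.36420042] n 429 width 16.732385735072544
pivot est [ 605.09657729 -103.72776852]
200 10 [552.8  93.1 205.3]
210 15 [550.3  99.  215.1]
220 19 [549.4 106.  224.6]
230 14 [547.3 112.1 236.3]
240 26 [545.8 116.8 245. ]
250 39 [544.8 124.3 254.6]
260 5 [547.2 126.9 260.8]
pivot [ 601.9 -107.1]
closedend [549.5  85.9]
```

View pics/crop.png

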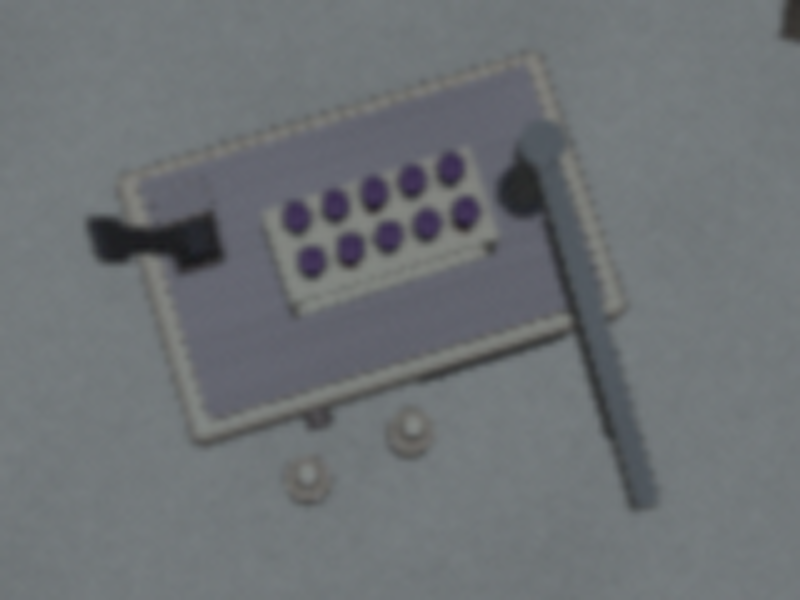

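The crop shows the strap from the pivot at crop (540,145) to its end at (643,500), and the lever and paddle at crop (90–220,240). In world terms the pivot is about (603,-105), the shaker yaw about 15°, and the lever end about (545,122,255), which fits the given sizes. I'll move beside the strap with the jaws shut.

```bash
python3 -m pendant '[{"xyz":[-0.032,-0.054,0],"roll":-10,"jaw":1},{"xyz":[-0.063,-0.108,0],"roll":-20,"jaw":1},{"xyz":[-0.095,-0.161,0],"roll":-30,"jaw":1},{"xyz":[-0.126,-0.215,0],"roll":-40,"jaw":1},{"xyz":[-0.158,-0.269,0],"roll":-50,"jaw":1},{"xyz":[-0.190,-0.323,0],"roll":-60,"jaw":1},{"xyz":[-0.221,-0.377,0],"roll":-70,"jaw":1},{"xyz":[-0.253,-0.430,0],"roll":-80,"jaw":1}]'
```

```text
time_s: 1.1
ee_pos: [508.7, -173.8, 213.7]
ee_rot: [180.0, 0.0, 8.1]
force: [0.8, -1.6, 0.4]
gripper_width: 14.2
```

```bash
python3 -m pendant '[{"xyz":[0,0,0],"roll":-7,"jaw":1},{"xyz":[0,0,0],"roll":-7,"jaw":1},{"xyz":[0,0,0],"roll":-7,"jaw":1},{"xyz":[0,0,0],"roll":-7,"jaw":1},{"xyz":[0,0,0],"roll":-7,"jaw":1},{"xyz":[0,0,0],"roll":-7,"jaw":1},{"xyz":[0,0,0],"roll":-7,"jaw":1},{"xyz":[0,0,0],"roll":-7,"jaw":1}]'
python3 - <<'E'
from h import *
K,T=cam("wrist"); print(T.round(3).tolist()); im,d=env.grab_frame("wrist"); cv2.imwrite("pics/w1.png",im); np.savez("w1.npz",im=im,d=d,K=K,T=T)
P=cloud(K,T,d); m=(P[...,2]>155)&(P[...,2]<172); print(m.sum())
n,l,s,c=cv2.connectedComponentsWithStats(m.astype(np.uint8))
for i in range(1,n):
    if s[i,4]>300: a=P[l==i]; print(s[i],a.mean(0).round(1),cv2.minAreaRect(a[:,:2].astype(np.float32)), cv2.fitLine(a[:,:2].astype(np.float32),cv2.DIST_HUBER,0,.01,.01).ravel())
E
```

```text
time_s: 2.1
ee_pos: [507.7, -175.6, 214.0]
ee_rot: [180.0, -0.0, 14.7]
force: [-0.7, -0.0, 0.3]
gripper_width: 0.4
[[0.967, -0.247, -0.062, 491.434], [0.254, 0.939, 0.232, -111.587], [0.001, -0.24, 0.971, 384.722], [0.0, 0.0, 0.0, 1.0]]
10525
[  163   161   383    52 10525] [ 521.3 -126.2  165. ] ((515.858642578125, -130.5928192138672), (215.43817138671875, 25.589771270751953), 14.008256912231445) [ 9.7686684e-01  2.1384837e-01  5.1699414e+02 -1.2706646e+02]
```

View pics/w1.png

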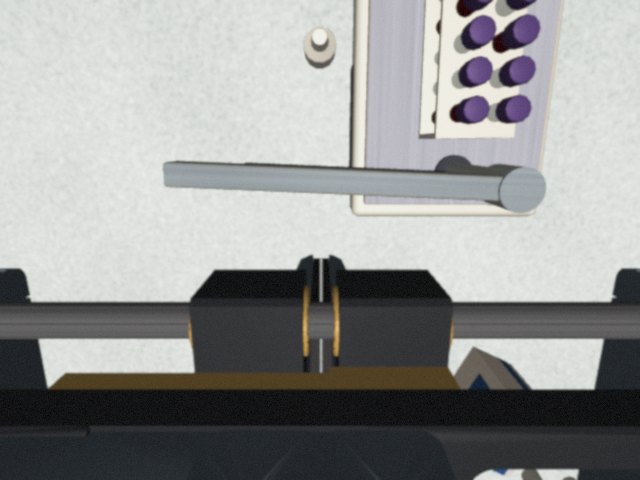

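The wrist view shows the strap at rows 161–213, from its end at (165,175) to the pivot disc at (522,190). The fingertips at (322,265) are on its push side with a clear gap. One dropper, at (320,45), is lower than the path. The tool x axis lines up with shaker x. Next: lower and start pushing.

```bash
python3 -m pendant '[{"xyz":[0,0,0.022],"roll":0,"jaw":1},{"xyz":[0,0,0.044],"roll":0,"jaw":1},{"xyz":[0,0,0.064],"roll":0,"jaw":1},{"xyz":[0,0,0.064],"roll":0,"jaw":1},{"xyz":[0,-0.010,0.064],"roll":0,"jaw":1},{"xyz":[0,-0.020,0.064],"roll":0,"jaw":1},{"xyz":[-0.001,-0.030,0.064],"roll":0,"jaw":1},{"xyz":[-0.002,-0.039,0.064],"roll":0,"jaw":1}]'
```

```text
time_s: 3.15
ee_pos: [496.1, -137.8, 150.6]
ee_rot: [179.9, -0.1, 14.8]
force: [1.6, -1.4, 0.3]
gripper_width: 0.6
```

```bash
python3 -m pendant '[{"xyz":[0,-0.010,0],"roll":0,"jaw":1},{"xyz":[0.001,-0.020,0],"roll":0,"jaw":1},{"xyz":[0.003,-0.030,0],"roll":0,"jaw":1},{"xyz":[0.006,-0.040,0],"roll":0,"jaw":1},{"xyz":[0.010,-0.050,0],"roll":0,"jaw":1},{"xyz":[0.015,-0.060,0],"roll":0,"jaw":1},{"xyz":[0.021,-0.069,0],"roll":0,"jaw":1},{"xyz":[0.029,-0.078,0],"roll":0,"jaw":1}]'
python3 - <<'E'
from h import *
K,T=cam("wrist"); im,d=env.grab_frame("wrist"); cv2.imwrite("pics/w2.png",im)
E
```

```text
time_s: 4.15
ee_pos: [504.2, -54.9, 149.9]
ee_rot: [-180.0, 0.0, 14.7]
force: [0.4, -0.9, 0.3]
gripper_width: 0.4
```

View pics/w2.png

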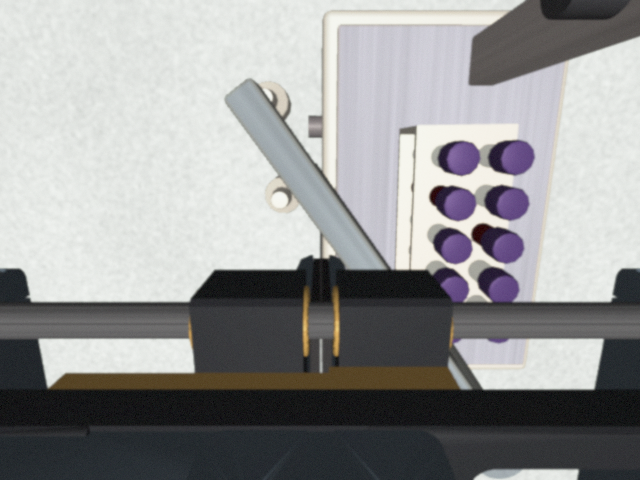

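The strap follows the finger. Its end is now at (245,90) and it is about halfway across; the droppers and rack haven't moved. Continuing.

```bash
python3 -m pendant '[{"xyz":[0.008,-0.008,0],"roll":0,"jaw":1},{"xyz":[0.017,-0.016,0],"roll":0,"jaw":1},{"xyz":[0.027,-0.023,0],"roll":0,"jaw":1},{"xyz":[0.036,-0.027,0],"roll":0,"jaw":1},{"xyz":[0.046,-0.031,0],"roll":0,"jaw":1},{"xyz":[0.056,-0.034,0],"roll":0,"jaw":1},{"xyz":[0.062,-0.036,0],"roll":0,"jaw":1},{"xyz":[0.062,-0.036,0],"roll":0,"jaw":1}]'
```

```text
time_s: 5.2
ee_pos: [555.3, -4.6, 149.9]
ee_rot: [-180.0, -0.0, 14.8]
force: [0.2, 0.1, 0.1]
gripper_width: 0.4
```

Next I'll creep in +x until the stop shows up as force.

```bash
python3 -m pendant '[{"xyz":[0.001,0,0],"roll":0,"jaw":1},{"xyz":[0.002,0,0],"roll":0,"jaw":1},{"xyz":[0.003,0,0],"roll":0,"jaw":1},{"xyz":[0.004,0,0],"roll":0,"jaw":1},{"xyz":[0.005,0,0],"roll":0,"jaw":1},{"xyz":[0.006,0,0],"roll":0,"jaw":1},{"xyz":[0.007,0,0],"roll":0,"jaw":1},{"xyz":[0.008,0,0],"roll":0,"jaw":1}]'
python3 - <<'E'
from h import *
for n in("wrist","top"):
    im,d=env.grab_frame(n); 
    cv2.imwrite(f"pics/{n}3.png",im)
E
```

```text
time_s: 6.2
ee_pos: [561.4, -3.1, 149.8]
ee_rot: [-180.0, 0.2, 14.8]
force: [-6.1, -0.7, 3.2]
gripper_width: 0.3
```

View pics/wrist3.png

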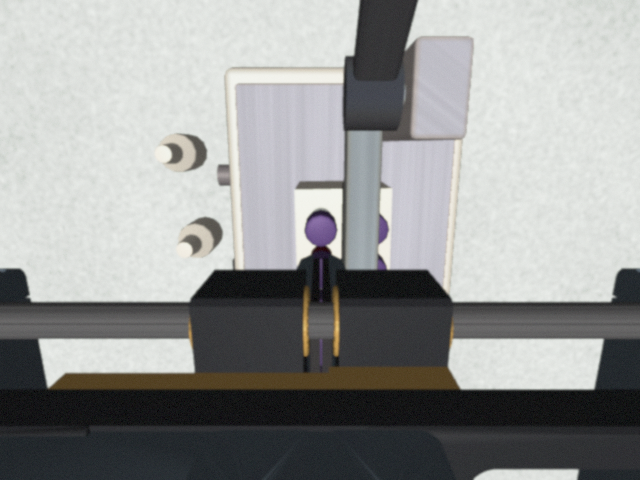

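The strap lies along shaker y (columns 345–380) under the cam at (372,93), and the force is now -6 N. One more small push should confirm it's against the stop.

```bash
python3 -m pendant '[{"xyz":[0.001,0,0],"roll":0,"jaw":1},{"xyz":[0.002,0,0],"roll":0,"jaw":1},{"xyz":[0.003,0,0],"roll":0,"jaw":1},{"xyz":[0.003,0,0],"roll":0,"jaw":1},{"xyz":[0.003,0,0],"roll":0,"jaw":1},{"xyz":[0.003,0,0],"roll":0,"jaw":1},{"xyz":[0.003,0,0],"roll":0,"jaw":1},{"xyz":[0.003,0,0],"roll":0,"jaw":1}]'
```

```text
time_s: 7.3
ee_pos: [561.5, -3.1, 149.8]
ee_rot: [-180.0, 0.5, 14.8]
force: [-11.1, -2.7, 6.7]
gripper_width: 0.7
```

No motion and the force doubled to 11 N, so the strap is home. Back off, lift and look at the lever.

```bash
python3 -m pendant '[{"xyz":[-0.010,0,0],"roll":0,"jaw":1},{"xyz":[-0.025,0,0],"roll":0,"jaw":1},{"xyz":[-0.035,0,0],"roll":0,"jaw":1},{"xyz":[-0.035,0,-0.03],"roll":0,"jaw":1},{"xyz":[-0.035,0.02,-0.07],"roll":0,"jaw":1},{"xyz":[-0.025,0.03,-0.110],"roll":0,"jaw":1},{"xyz":[-0.025,0.03,-0.110],"roll":0,"jaw":1},{"xyz":[-0.025,0.03,-0.110],"roll":0,"jaw":1}]'
python3 - <<'E'
from h import *
K,T=cam("wrist"); im,d=env.grab_frame("wrist"); cv2.imwrite("pics/w4.png",im); np.savez("w4.npz",im=im,d=d,K=K,T=T)
P=cloud(K,T,d); c=np.array([604,-106]); e=np.radians(15); R=np.array([[np.cos(e),np.sin(e)],[-np.sin(e),np.cos(e)]])
S=(P[...,:2]-c)@R.T; Z=P[...,2]; v,u=np.mgrid[:480,:640]; ok=(v<250)
for lo in range(155,275,10):
    m=ok&(Z>=lo)&(Z<lo+10)&(abs(S[...,0])<40)
    if m.sum()>20: s=S[m]; print(lo,m.sum(),"sx",np.percentile(s[:,0],[2,50,98]).round(1),"sy",np.percentile(s[:,1],[2,50,98]).round(1))
t=env.state(); print(t["ee_pos"],R@(t["ee_pos"][:2]-c),t["ee_rot"],t["force"])
E
```

```text
time_s: 8.3
ee_pos: [548.2, -37.5, 259.1]
ee_rot: [-180.0, 0.1, 14.7]
force: [-1.3, 0.4, -0.8]
gripper_width: 0.3
155 2182 sx [-3.8  2.3 15.5] sy [ 75.5 133.  180.9]
165 1618 sx [-3.6  3.5 18.5] sy [ 75.7 136.4 182. ]
175 351 sx [-5.4 10.9 28.7] sy [177.  181.7 204.3]
185 2337 sx [-5.2 14.6 31.8] sy [177.3 190.5 205.8]
195 1256 sx [-3.2 19.2 30.9] sy [178.9 197.7 205.6]
205 540 sx [-3.3  2.8 10. ] sy [202.6 206.3 211. ]
215 379 sx [-3.1  3.5 10.1] sy [208.4 211.  213. ]
[547.86473322 -37.37851283 258.62948388] [-36.46195616  80.81214284] [-1.79952194e+02  1.30730830e-01  1.47547324e+01] [-0.72642755 -0.01705493 -0.27756334]
```

View pics/w4.png

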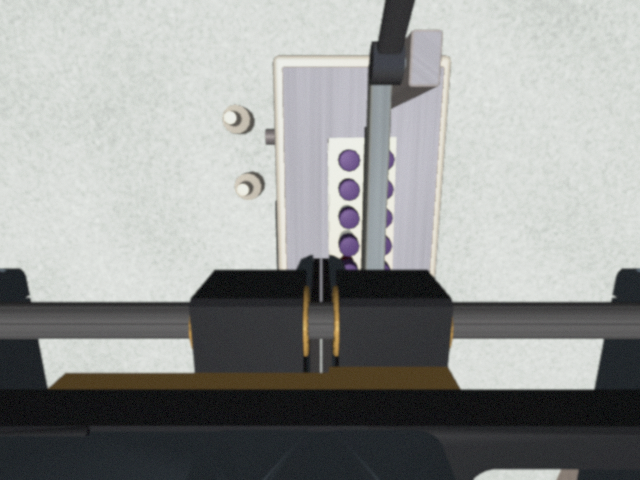

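The view shows the cam at (388,62) and the lever leaning away at column 395, with the strap straight below it. The lever is at sx≈3.4 and the pin at sy≈195–203. I'll move the shut tips to just short of the lever at about z = 250.

```bash
python3 -m pendant '[{"xyz":[0.015,-0.015,0.004],"roll":0,"jaw":1},{"xyz":[0.03,-0.035,0.008],"roll":0,"jaw":1},{"xyz":[0.04,-0.055,0.008],"roll":0,"jaw":1},{"xyz":[0.04,-0.075,0.008],"roll":0,"jaw":1},{"xyz":[0.04,-0.090,0.008],"roll":0,"jaw":1},{"xyz":[0.04,-0.094,0.008],"roll":0,"jaw":1},{"xyz":[0.04,-0.094,0.008],"roll":0,"jaw":1},{"xyz":[0.04,-0.094,0.008],"roll":0,"jaw":1}]'
python3 - <<'E'
from h import *
K,T=cam("wrist"); im,d=env.grab_frame("wrist"); cv2.imwrite("pics/w5.png",im)
im,d=env.grab_frame("scene"); cv2.imwrite("pics/s5.png",cv2.resize(im[130:330,220:420],None,fx=3,fy=3,interpolation=cv2.INTER_CUBIC))
E
```

```text
time_s: 9.35
ee_pos: [563.7, 63.0, 252.0]
ee_rot: [180.0, -0.0, 14.7]
force: [-0.6, 0.1, -0.0]
gripper_width: 0.4
```

View pics/s5.png

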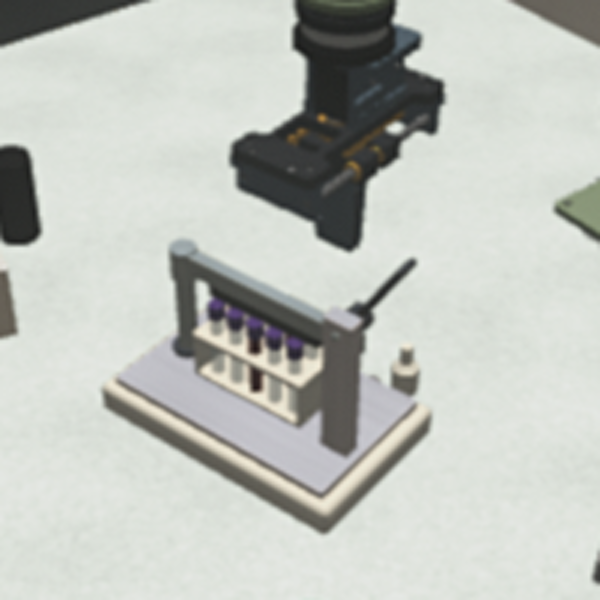

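The strap is home under the cam and the rack is undisturbed. The lever still stands up, leaning away from (365,315) to (412,262), at roughly 57–75° above level. The fingers are on its near side. I'll push along the arc.

```bash
python3 -m pendant '[{"xyz":[0,-0.010,0.001],"roll":0,"jaw":1},{"xyz":[0,-0.020,0.002],"roll":0,"jaw":1},{"xyz":[0,-0.030,0.005],"roll":0,"jaw":1},{"xyz":[0,-0.036,0.007],"roll":0,"jaw":1},{"xyz":[0,-0.041,0.0095],"roll":0,"jaw":1},{"xyz":[0,-0.046,0.0125],"roll":0,"jaw":1},{"xyz":[0,-0.050,0.0155],"roll":0,"jaw":1},{"xyz":[0,-0.053,0.018],"roll":0,"jaw":1}]'
```

```text
time_s: 10.45
ee_pos: [550.2, 114.7, 233.6]
ee_rot: [180.0, 0.0, 14.7]
force: [-0.2, -3.4, 0.8]
gripper_width: 0.5
```

```bash
python3 -m pendant '[{"xyz":[0,-0.0035,0.0037],"roll":0,"jaw":1},{"xyz":[0,-0.007,0.0072],"roll":0,"jaw":1},{"xyz":[0,-0.010,0.0107],"roll":0,"jaw":1},{"xyz":[0,-0.0125,0.0142],"roll":0,"jaw":1},{"xyz":[0,-0.015,0.018],"roll":0,"jaw":1},{"xyz":[0,-0.017,0.0227],"roll":0,"jaw":1},{"xyz":[0,-0.019,0.0272],"roll":0,"jaw":1},{"xyz":[0,-0.0205,0.031],"roll":0,"jaw":1}]'
```

```text
time_s: 11.45
ee_pos: [545.0, 134.9, 202.7]
ee_rot: [-180.0, -0.0, 14.8]
force: [0.9, -2.0, 1.7]
gripper_width: 0.6
```

```bash
python3 -m pendant '[{"xyz":[0,-0.001,0.003],"roll":0,"jaw":1},{"xyz":[0,-0.002,0.006],"roll":0,"jaw":1},{"xyz":[0,-0.0025,0.009],"roll":0,"jaw":1},{"xyz":[0,-0.003,0.012],"roll":0,"jaw":1},{"xyz":[0,-0.003,0.015],"roll":0,"jaw":1},{"xyz":[0,-0.003,0.017],"roll":0,"jaw":1},{"xyz":[0,-0.003,0.019],"roll":0,"jaw":1},{"xyz":[0,-0.003,0.020],"roll":0,"jaw":1}]'
```

```text
time_s: 12.45
ee_pos: [544.2, 138.2, 184.1]
ee_rot: [-179.9, -0.1, 14.7]
force: [-1.7, 0.0, 12.4]
gripper_width: 0.4
```

Force is 12 N upward at z = 184, which is the height of a level lever's top face. I'll press 2 mm more to confirm, then lift away.

```bash
python3 -m pendant '[{"xyz":[0,0,0.001],"roll":0,"jaw":1},{"xyz":[0,0,0.002],"roll":0,"jaw":1},{"xyz":[0,0,0.002],"roll":0,"jaw":1},{"xyz":[0,0,0.002],"roll":0,"jaw":1},{"xyz":[0,0,0.002],"roll":0,"jaw":1},{"xyz":[0,0,0.002],"roll":0,"jaw":1},{"xyz":[0,0,0.002],"roll":0,"jaw":1},{"xyz":[0,0,0.002],"roll":0,"jaw":1}]'
python3 -m pendant '[{"xyz":[0,0,-0.01],"roll":0,"jaw":1},{"xyz":[0,0,-0.03],"roll":0,"jaw":1},{"xyz":[0,0,-0.06],"roll":0,"jaw":1},{"xyz":[0,0.04,-0.09],"roll":0,"jaw":1},{"xyz":[0,0.09,-0.11],"roll":0,"jaw":1},{"xyz":[0,0.13,-0.11],"roll":0,"jaw":1},{"xyz":[0,0.13,-0.11],"roll":0,"jaw":1},{"xyz":[0,0.13,-0.11],"roll":0,"jaw":1}]'
python3 - <<'E'
from h import *
K,T=cam("wrist"); im,d=env.grab_frame("wrist"); P=cloud(K,T,d); c=np.array([604,-106]); e=np.radians(15); R=np.array([[np.cos(e),np.sin(e)],[-np.sin(e),np.cos(e)]])
S=(P[...,:2]-c)@R.T; Z=P[...,2]; ok=np.zeros_like(Z,bool); ok[:250]=1
for lo in range(200,300,10):
    m=ok&(Z>165)&(abs(S[...,0]-3)<5)&(S[...,1]>=lo)&(S[...,1]<lo+10)
    if m.sum()>10: print("sy",lo,"z",np.median(Z[m]).round(1),m.sum())
for a in(80,160):
    m=ok&(Z>155)&(Z<172)&(S[...,1]>a)&(S[...,1]<a+15)&(abs(S[...,0])<25); print("strap sy",a,"sx",np.median(S[m][:,0]).round(1))
im2,_=env.grab_frame("scene")
cv2.imwrite("pics/end.png",np.hstack([cv2.resize(im[:,:],(400,300)),cv2.resize(im2[130:330,200:420],(400,364))[:300]]))
E
```

```text
time_s: 13.45
ee_pos: [544.2, 138.2, 183.9]
ee_rot: [-179.9, -0.1, 14.7]
force: [-4.5, 1.4, 16.7]
gripper_width: 0.5
time_s: 14.45
ee_pos: [576.8, 12.3, 290.2]
ee_rot: [-179.9, 0.1, 14.7]
force: [0.1, 0.2, 0.4]
gripper_width: 0.3
sy 200 z 184.3 216
sy 210 z 183.8 233
sy 220 z 184.0 238
sy 230 z 184.0 243
sy 240 z 184.0 257
sy 250 z 183.9 268
sy 260 z 184.0 270
sy 270 z 184.0 163
strap sy 80 sx nan
strap sy 160 sx 3.7
  return _methods._mean(a, axis=axis, dtype=dtype,
  ret = ret.dtype.type(ret / rcount)
```

View pics/end.png

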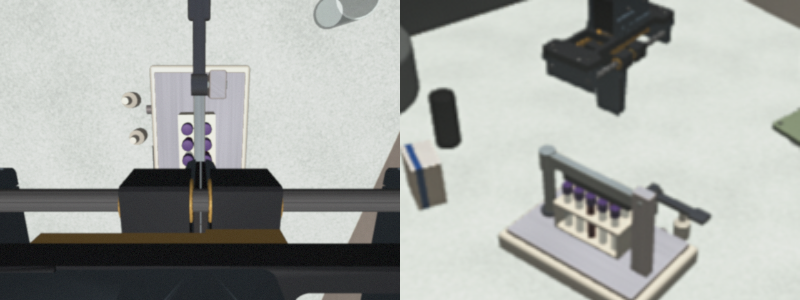

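The lever is level: z is 184 along its whole length, from (200,75) to (200,5) in the left view. The strap is straight along the caps, the rack and droppers stand where they were, and the arm is clear. Handing in.

```bash
python3 -c "
from workcell import env; print(env.job_done()); print(env.state()['force'])"
```

```text
the job is handed in; nothing more can be done
None
the job is handed in; nothing more can be done
```

The rack is clamped and the job is handed in; no verdict was reported. With the fingers shut, I swung the strap across the caps to its stop, then pushed the cam lever down along its arc. The arm then backed off clear, at about 14.5 s of the 51 s allowed.

**Last checks:**
- **Strap:** at the stop, a further 3 mm commanded push gave no motion, and the force rose from about 6 to 11 N. After the lever was down, the strap still lay straight over the caps in the images. The depth check worked at one point only (3.7 mm off the shaker's centre line, in my estimated frame). The second sample near the pivot returned no points.
- **Lever:** its top face measured 184 ± 0.3 mm along its whole length, so it is level. Pressing gave 12 N, then 17 N, with no further motion.
- **Bench:** rack and droppers looked unmoved in the last views. I did not measure their shift. The wrist force was near zero at the end.

**Disagreement:** before I pushed it, the lever measured roughly 57° above level, not the nominal 75°. The first top view, taken before anything moved, showed the same. That is about 0.3 rad, below the 0.6 rad limit. It is either the true starting angle or a depth bias.

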